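# Put the amber filter away from the crystal viewing light

### The job

Turn the red-pinned swing tab on the sloping viewing light fully aside, lift the amber filter pane up out of its frame, and put it away standing upright and fully down in its own orange-labelled stand in the rack. Leave the tab turned aside, let go of the pane without letting it fall, and do not disturb the crystal tower, the crystal ball or the green pane.

Things in the scene. Friction and masses are not known exactly. Their poses are not given: they have to be found in the camera images.
- amber_center (a point): The pane to be put away: clear amber pane 140 wide, 100 high, 6 mm thick, about 0.2 kg, with orange grip block on the middle of its upper edge: 14 mm thick, 40 wide, 36 high (50 to 86 mm above this point). This point: pane centre. Axes: x through the thickness, y along the width, z towards the grip. At the start it sits in the frame of the viewing light, leaning 30 degrees from vertical.
- lightbox: Fixed viewing light, grey, 190 x 190 mm; origin: centre of its underside, on the table. Its frame leans back 30 degrees: in its axes 'up the frame' is (-0.5, 0, 0.866), 'out of the face' (0.866, 0, 0.5). Side channels (11 mm groove, 3 mm side play) hold the pane, which comes out only by sliding 100 mm up the frame. Box behind the frame: 68 mm high.
- frame_center (a point): Where the centre of a seated pane lies in the frame of the viewing light (fixed to the light, axes as lightbox).
- tab (a joint): Swing tab on the frame's +y side channel, turning about an axis that runs up the frame. 0: lies along the frame's upper edge across the pane and blocks it; grows (rad) as its pin swings out of the face; stop at 1.75. Fully aside means 1.3 or more. Stiff (0.06 N m), stays where left; a hard pinch on the pin binds unless the hand turns too.
- tab_pin (a point): Centre of the tab's red pin, 14 mm in diameter, 30 mm long along the up-the-frame direction, 42 mm from the tab's axis. The tab is a steel bar 10 mm wide, 8 mm thick under the pin (its top 15 mm below this point, its underside 2 mm above the pane's upper edge). z: up the frame.
- tab_hinge (a point): Point on the tab's turning axis, level (along the axis) with the centre of the pin. With the tab at 0 the pin lies 42 mm from here towards the light's -y.
- slot_amber (a point): Centre of the slot floor of the orange-labelled white stand, one of three 70 mm apart (order varies). x: through the slot's thickness, y: along the slot, z up. Slot 14 x 148 mm, open on top; only the ends have walls, 66 mm above the floor, guiding the outer 10 mm of a pane. orange label blocks at both ends, y 86 to 102 mm, tops at 68 mm. This is the amber pane's own slot; empty at the start.
- slot_green (a point): Centre of the slot floor of the green-labelled white stand, one of three 70 mm apart (order varies). x: through the slot's thickness, y: along the slot, z up. Slot 14 x 148 mm, open on top; only the ends have walls, 66 mm above the floor, guiding the outer 10 mm of a pane. green label blocks at both ends, y 86 to 102 mm, tops at 68 mm. It holds the green pane.
- slot_blue (a point): Centre of the slot floor of the blue-labelled white stand, one of three 70 mm apart (order varies). x: through the slot's thickness, y: along the slot, z up. Slot 14 x 148 mm, open on top; only the ends have walls, 66 mm above the floor, guiding the outer 10 mm of a pane. blue label blocks at both ends, y 86 to 102 mm, tops at 68 mm. Empty; not for the amber pane.
- green_center (a point): Bystander: clear green pane 140 wide, 100 high, 6 mm thick, about 0.2 kg, with green grip block on the middle of its upper edge: 14 mm thick, 40 wide, 36 high (50 to 86 mm above this point). This point: pane centre. Axes: x through the thickness, y along the width, z towards the grip. It stands upright in the green-labelled stand; leave it alone.
- tower_center (a point): Bystander: six-sided pointed violet crystal tower standing on the table, 50 mm across, 140 mm high; this point is half-way up.
- ball_center (a point): Bystander: pink crystal ball, 72 mm across, fixed on a round wooden foot, 85 mm high in all; this point is 43 mm above the table.
Not all that is in view belongs to the job. There is more than one size of the part that bears amber_center; the job needs the largest.

How it is judged:
By the outcome, as a careful person would: the job done as asked, in the order asked, and still so for the second after the job is handed in, with the robot touching nothing.
It also fails if it takes over 59 s, if anything falls off the work surface, if the arm or the gripper's body presses on something with over 40 N, if the wrist force passes 120 N, or if a joint passes its speed limit or range.

### The arm

A 6-joint arm with a two-finger parallel gripper is mounted at the origin on the work surface. World frame = base frame: x ahead of the robot, y to its left, z up, the work surface at z = 0. Lengths are in m, angles in rad, forces in N, time in s.
With the tool pointing down it reaches from about 0.3 to 0.775 m from the base axis. Payload 14.6 kg.
Tool frame: the origin (TCP) lies at the very end of the fingers, on their centre line; the grasp point (between the pads) lies 19 mm behind it; z points along the fingers, y is the direction in which the jaws open and shut (so a half turn about z gives the same grasp; the last joint's range is limited). The gripper opens to 94 mm and grips with 3 to 60 N. Pads are 16 mm wide; open, the fingers measure 119 mm over their backs; the gripper's body (75 mm by 177 mm) begins 78 mm behind the grasp point.
Start: joints at [1.2, 0.3, 1.521, -0, 1.321, -0.067], TCP at [0.165, 0.525, 0.205] pointing down, gripper open.
Joint ranges: [-3.03, 3.03], [-0.79, 2.21], [0.23, 2.52], [-1.04, 4.18], [0, 3.07], [-2.55, 2.55]. Speed limits (rad/s): [2.22, 2.22, 2.57, 3.14, 3.14, 3.14].

### API

Orientations are given as [roll, pitch, yaw] about the fixed x, y, z axes, in that order (R = Rz(yaw) Ry(pitch) Rx(roll)).
In Python, from station import get_obs, vision, hand_in gives the robot as it stands.
- The arm moves only by the tool play_rows, never from a script. Its argument "moves" is a list of rows, each an object with "claw": the opening, from 0 (shut) to 1 (fully open); "linear": the shift along the tool's x, y, z in mm, a list of three; "turn": the turn, a rotation vector about the tool's x, y, z in rad, a list of three. In form: [{"claw": claw, "linear": [tx, ty, tz], "turn": [ax, ay, az]}, ...]. A call has 1 to 8 rows; each row is the pose to reach, as a shift and turn from the pose measured when the call began, along the tool's axes at that moment; what a row does not reach only later rows make up. A row lasts 1/8 s, in which the tool goes at most 62.5 mm and 10.7 degrees, less where a joint would pass 70% of its speed; a pose out of reach is approached as far as the arm can. A call with a gripper value outside its range is refused whole. The fingers move at their own pace and stop on an object; "force" is the grip in N (left out, the last holds). Time passes only in rows, so rows that repeat a pose let the fingers close. It gives the time, the measured TCP pose, the force and the opening at its end, in the units of the state.
- get_obs(): the state, without advancing time (a new reading comes with each control period).
- vision.camera(name): name is "scene" or "top" or "wrist"; returns the picture (420x560x3 uint8, blue, green, red); there is no depth.
- vision.camera_info(name): a dict with "camera_matrix" (3x3 intrinsics, pixels), "rvec" (rotation vector, rad) and "tvec" (3), from world to camera coordinates, as OpenCV has them; the wrist camera has in their place "mount" (4x4, takes a point from camera to tool coordinates, whose origin is the TCP and whose axes are the flange's). Camera axes: x right, y down, z forward; pixel columns grow to the right and rows downward; lengths in m; the calibration is good to about 2 mm. A picture is of the moment at which its call begins: read the wrist's pose just before it. camera_info takes no time and is no camera call.
- hand_in(): hands the job in, once; it reports no verdict.
The state is a dict: "time_s": time; "qpos": joint angles; "joint_vel": joint speeds; "tau": joint torques, N m; "ee_pos": TCP position; "eef_rot": TCP orientation; "force": force on the tool from outside, world axes, zero at the start; "moment": the same for the moment, N m; "grip_width": finger opening in m.
Only numpy, scipy, OpenCV 4.12 (cv2) and the standard library are available. Lean on these libraries where they do the work, as an engineer would, in place of code of your own. Each camera call takes 0.05 s, during which the arm holds its last target.

## Working session

There is one attempt and no reset: what is moved stays moved. The work goes in short steps, Python scripts to look and compute and a tool call to move; the robot and the scene stay as the last step left them, time stands still between calls to the robot, and variables do not carry over. Pictures are saved under pics/ and viewed, and the job is handed in when it is done.

Besides the shell and the picture viewer there is one more tool, called after "Request:" as name(argument=value, ...), one argument or row to a line, values as JSON. play_rows: Moves the arm, as the interface text tells. Its arguments: {"type":"object","properties":{"moves":{"type":"array","items":{"type":"object","properties":{"claw":{"type":"number"},"linear":{"type":"array","items":{"type":"number"}},"turn":{"type":"array","items":{"type":"number"}}}}},"force":{"type":"number"}},"required":["moves"]}

```bash
ls; mkdir -p pics; python3 - <<'E'
from station import get_obs, vision
import cv2
print(get_obs())
for n in ["scene","top","wrist"]:
    cv2.imwrite(f"pics/{n}0.png",vision.camera(n)); print(n,vision.camera_info(n))
E
```

```text
pics
{'time_s': 0.0, 'qpos': array([ 1.20039945e+00,  3.00476194e-01,  1.52158856e+00,  1.42302223e-05,
        1.32067535e+00, -6.65836381e-02]), 'joint_vel': array([ 0.00019897,  0.00098184,  0.00109231,  0.0005713 , -0.00099929,
       -0.00144819]), 'tau': array([-2.75605358e-03, -5.31795931e+01, -3.52746928e+01,  7.07147084e-02,
        2.43282382e-02, -1.09408475e-04]), 'ee_pos': array([0.16443504, 0.52457196, 0.20488037]), 'eef_rot': array([-3.14044867e+00, -9.00974920e-05,  2.83777584e+00]), 'force': array([-0.2701378 ,  0.07680493,  0.24428054]), 'moment': array([ 0.03315936, -0.02942787,  0.00286472]), 'grip_width': 0.09379346930113677}
scene {'camera_matrix': array([[470.80856214,   0.        , 285.10769946],
       [  0.        , 470.80856214, 211.70111075],
       [  0.        ,   0.        ,   1.        ]]), 'rvec': array([ 0.86598148,  2.38750742, -1.23563184]), 'tvec': array([ 0.43690813, -0.07022316,  1.50168925])}
top {'camera_matrix': array([[441.98446974,   0.        , 278.91153913],
       [  0.        , 441.98446974, 204.02308645],
       [  0.        ,   0.        ,   1.        ]]), 'rvec': array([ 2.18673249, -2.14703946,  0.09976067]), 'tvec': array([-0.06356182,  0.5538816 ,  1.27677076])}
wrist {'camera_matrix': array([[360.43686294,   0.        , 272.17948157],
       [  0.        , 360.43686294, 208.48355951],
       [  0.        ,   0.        ,   1.        ]]), 'mount': array([[ 6.38486947e-04, -9.73885698e-01, -2.27037967e-01,
         6.55598837e-02],
       [ 9.99999582e-01,  4.73284839e-04,  7.82077760e-04,
        -2.68051904e-04],
       [-6.54200718e-04, -2.27038372e-01,  9.73885594e-01,
        -1.80239763e-01],
       [ 0.00000000e+00,  0.00000000e+00,  0.00000000e+00,
         1.00000000e+00]])}
```

View pics/scene0.png

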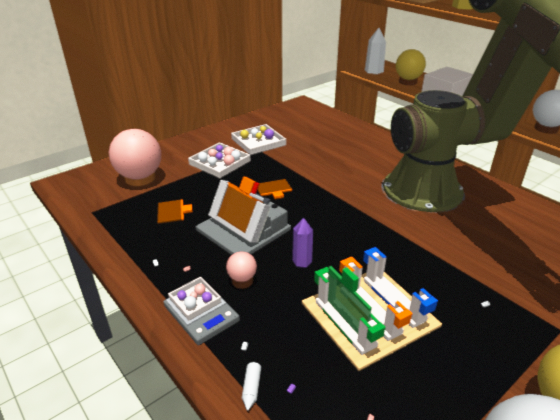

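View pics/top0.png

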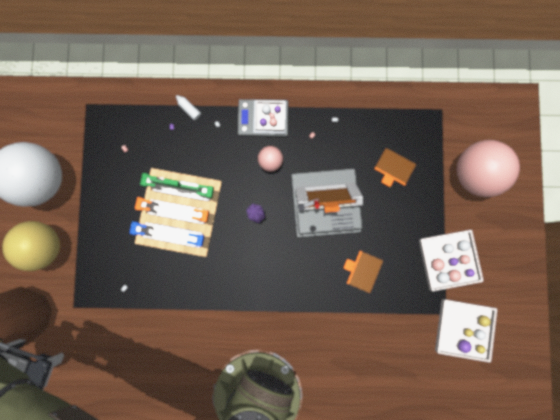

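View pics/wrist0.png

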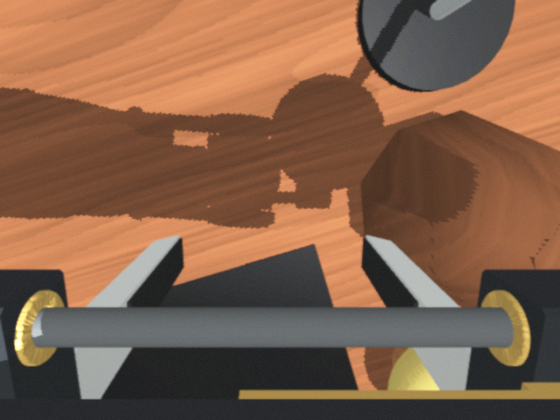

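```bash
cat > h.py <<'E'
import numpy as np, cv2
from scipy.spatial.transform import Rotation as R
from station import get_obs, vision
def cam(n):
    i=vision.camera_info(n); return i["camera_matrix"],i["rvec"],i["tvec"]
def wristcam(obs):
    i=vision.camera_info("wrist"); M=np.eye(4); M[:3,:3]=R.from_euler('xyz',obs['eef_rot']).as_matrix(); M[:3,3]=obs['ee_pos']
    T=np.linalg.inv(M@i["mount"]); return i["camera_matrix"],cv2.Rodrigues(T[:3,:3])[0].ravel(),T[:3,3]
def ray(c,p):
    K,r,t=c; Rm=cv2.Rodrigues(np.array(r))[0]; d=Rm.T@np.linalg.inv(K)@[p[0],p[1],1.]; return -Rm.T@t, d
def atz(c,p,z):
    o,d=ray(c,p); return o+d*(z-o[2])/d[2]
def tri(cs,ps):
    A=np.zeros((3,3));b=np.zeros(3)
    for c,p in zip(cs,ps):
        o,d=ray(c,p);d/=np.linalg.norm(d);P=np.eye(3)-np.outer(d,d);A+=P;b+=P@o
    x=np.linalg.solve(A,b); return x
def proj(c,X):
    return cv2.projectPoints(np.atleast_2d(np.array(X,float)),np.array(c[1],float),np.array(c[2],float),c[0],None)[0][:,0]
def crop(img,x0,y0,w,h,s,name):
    c=cv2.resize(img[y0:y0+h,x0:x0+w],None,fx=s,fy=s,interpolation=cv2.INTER_CUBIC); cv2.imwrite(name,c)
E
python3 - <<'E'
from h import *
t=cv2.imread("pics/top0.png"); s=cv2.imread("pics/scene0.png")
crop(t,280,155,100,90,8,"pics/c1.png" if 0 else "pics/c1.png")
crop(t,120,155,110,110,5,"pics/c2.png")
crop(s,185,165,115,95,6,"pics/c3.png")
crop(s,295,235,150,130,5,"pics/c4.png")
for p in [(327,200),(175,212),(257,213),(270,158)]: print(p,atz(cam("top"),p,0.05))
E
```

```text
(327, 200) [ 0.56692759 -0.19279582  0.05      ]
(175, 212) [0.52404713 0.24709208 0.05      ]
(257, 213) [0.52545071 0.00932617 0.05      ]
(270, 158) [ 0.68771382 -0.024962    0.05      ]
```

View pics/c1.png

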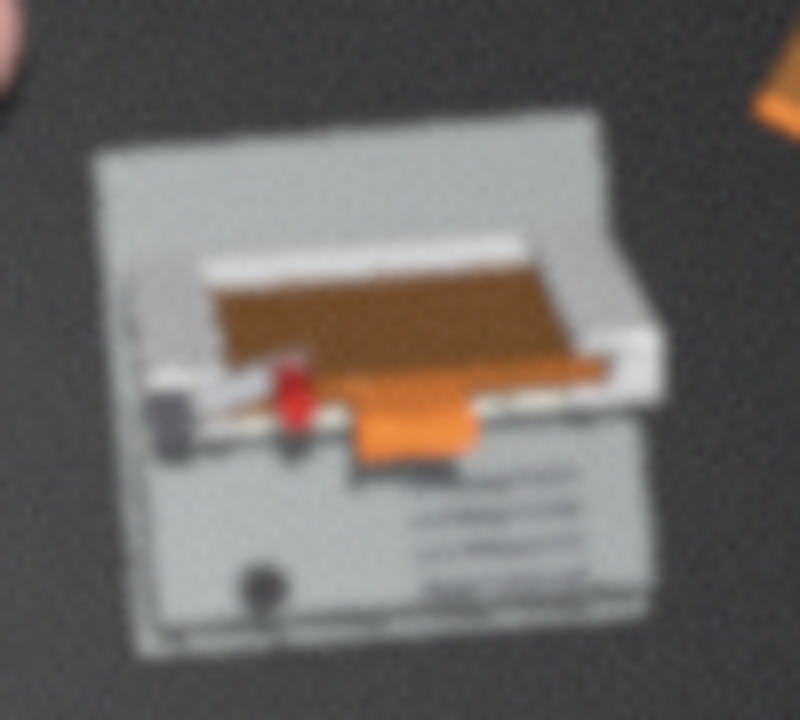

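View pics/c2.png

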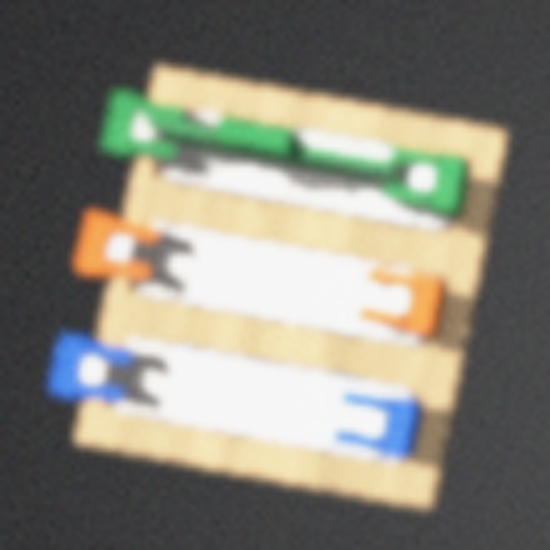

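View pics/c3.png

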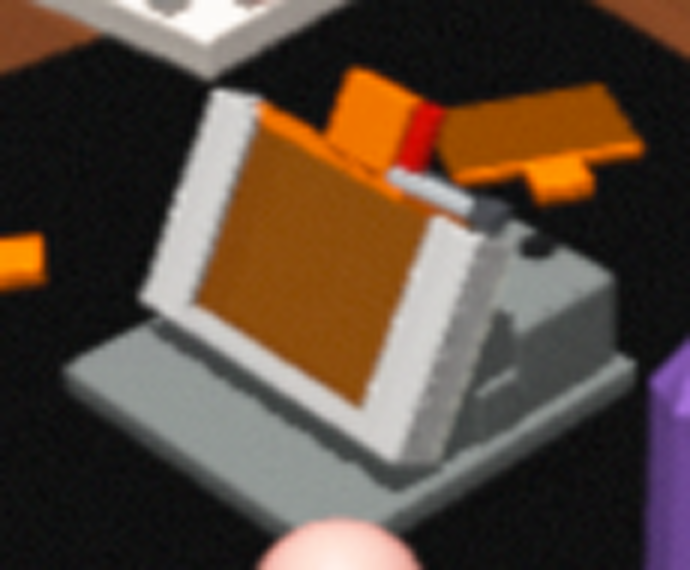

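View pics/c4.png

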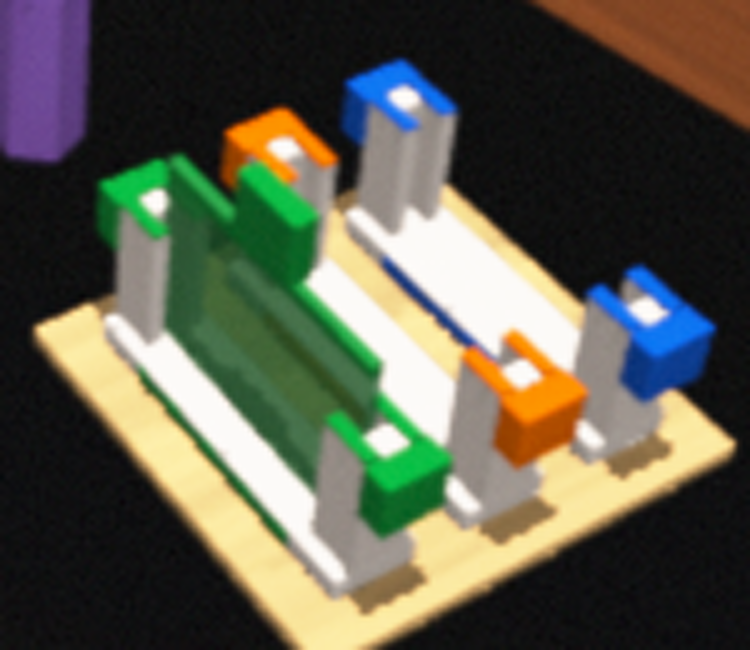

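```bash
python3 - <<'E'
from h import *
T=cam("top");S=cam("scene")
f=lambda x,y:(280+(x+.5)/8-.5,155+(y+.5)/8-.5)
for z in (0,0.01,.014):
    P=[atz(T,f(*p),z) for p in [(95,152),(598,112),(650,618),(140,655)]]
    print(z,np.round(P,4).tolist(),[round(np.linalg.norm(P[i]-P[(i+1)%4]),4) for i in range(4)],np.round(np.mean(P,0),4), [np.degrees(np.arctan2(*(a-b)[[1,0]])) for a,b in [(P[0],P[3]),(P[1],P[2])]],np.degrees(np.arctan2(-(P[0]-P[1])[0],(P[0]-P[1])[1])))
g=lambda x,y:(185+(x+.5)/6-.5,165+(y+.5)/6-.5)
X=lambda a,b:np.round(tri([T,S],[f(*a),g(*b)]),4)
print("pin top",X((295,412),(430,108)),"block top far L",X((355,455),(350,70)))
print("pin bottom",X((295,370),(408,165)))
# rack: orange labels
r=lambda x,y:(120+(x+.5)/5-.5,155+(y+.5)/5-.5)
for p in [(118,245),(405,300),(142,126),(424,180),(92,372),(378,424)]: print(p,np.round(atz(T,r(*p),.09),4))
E
```

```text
0 [[0.6512, -0.0894, 0.0], [0.6699, -0.2799, 0.0], [0.4786, -0.2996, 0.0], [0.4613, -0.1093, 0.0]] [np.float64(0.1914), np.float64(0.1923), np.float64(0.1911), np.float64(0.191)] [ 0.5652 -0.1945  0.    ] [np.float64(5.958994450937443), np.float64(5.8928968594080615)] 5.6062411159245995
0.01 [[0.6495, -0.0892, 0.01], [0.668, -0.2782, 0.01], [0.4782, -0.2978, 0.01], [0.461, -0.1089, 0.01]] [np.float64(0.1899), np.float64(0.1909), np.float64(0.1897), np.float64(0.1895)] [ 0.5642 -0.1936  0.01  ] [np.float64(5.958994450937443), np.float64(5.892896859408083)] 5.606241115924624
0.014 [[0.6488, -0.0892, 0.014], [0.6673, -0.2776, 0.014], [0.478, -0.2971, 0.014], [0.4609, -0.1088, 0.014]] [np.float64(0.1893), np.float64(0.1903), np.float64(0.1891), np.float64(0.1889)] [ 0.5638 -0.1932  0.014 ] [np.float64(5.958994450937446), np.float64(5.892896859408062)] 5.606241115924639
pin top [ 0.5381 -0.1539  0.1658] block top far L [ 0.5375 -0.1842  0.1688]
pin bottom [ 0.553  -0.1543  0.1427]
(118, 245) [0.543  0.3279 0.09  ]
(405, 300) [0.515  0.1651 0.09  ]
(142, 126) [0.6109 0.3177 0.09  ]
(424, 180) [0.583  0.1569 0.09  ]
(92, 372) [0.4714 0.339  0.09  ]
(378, 424) [0.4454 0.1777 0.09  ]
```

```bash
cat >> h.py <<'E'
def boxR(yaw):
    z=np.array([.5,0,-.866025]);y=np.array([.866025,0,.5]);x=np.cross(y,z)
    return R.from_euler('z',yaw).as_matrix()@np.c_[x,y,z]
def rel(p,Rm,o=None):
    o=o or get_obs(); R0=R.from_euler('xyz',o['eef_rot']).as_matrix()
    l=R0.T@(np.array(p)-o['ee_pos'])*1000; w=R.from_matrix(R0.T@Rm).as_rotvec()
    print("linear",np.round(l,1).tolist(),"turn",np.round(w,4).tolist()); return l,w
E
python3 - <<'E'
from h import *
o=get_obs()
R0=R.from_euler('xyz',o['eef_rot']).as_matrix()
rel([.33,.18,.33],R0)
rel([.508,-.2,.224],boxR(np.radians(5.8)))
rel([.45,-.1,.30],boxR(np.radians(5.8)))
E
```

```text
linear [-261.0, -279.4, -124.7] turn [0.0, 0.0, 0.0]
linear [-544.6, -588.7, -18.5] turn [-0.4632, -0.3044, 1.1379]
linear [-459.3, -510.7, -94.6] turn [-0.4632, -0.3044, 1.1379]
```

Request:
play_rows(
  moves=[
    {"claw": 0.3,"linear": [-60,-65,-60],"turn": [0,0,0.1]},
    {"claw": 0.3,"linear": [-160,-170,-125],"turn": [0,0,0.3]},
    {"claw": 0.3,"linear": [-261,-279,-125],"turn": [-0.1,-0.07,0.5]},
    {"claw": 0.3,"linear": [-261,-279,-125],"turn": [-0.1,-0.07,0.5]},
    {"claw": 0.3,"linear": [-261,-279,-125],"turn": [-0.1,-0.07,0.5]},
    {"claw": 0.3,"linear": [-261,-279,-125],"turn": [-0.1,-0.07,0.5]},
    {"claw": 0.3,"linear": [-459,-511,-95],"turn": [-0.463,-0.304,1.138]},
    {"claw": 0.3,"linear": [-459,-511,-95],"turn": [-0.463,-0.304,1.138]},
  ],
)

```text
time_s: 1.15
ee_pos: [0.3667, 0.0914, 0.315]
eef_rot: [2.822, 0.057, 2.004]
force: [1.5, -0.1, 0.1]
grip_width: 0.0279
```

```bash
python3 - <<'E'
from h import *
o=get_obs();print(o['time_s'],o['qpos'])
rel([.508,-.2,.224],boxR(np.radians(5.8)))
rel([.45,-.1,.30],boxR(np.radians(5.8)))
E
```

```text
1.15 [ 0.11277596 -0.38182368  1.95823698  0.0506358   1.24405898 -0.33847671]
linear [-318.1, -28.8, 105.5] turn [-0.1921, -0.0847, 0.3267]
linear [-207.5, -13.0, 24.0] turn [-0.1921, -0.0847, 0.3267]
```

Request:
play_rows(
  moves=[
    {"claw": 0.3,"linear": [-207,-13,24],"turn": [-0.192,-0.085,0.327]},
    {"claw": 0.3,"linear": [-207,-13,24],"turn": [-0.192,-0.085,0.327]},
    {"claw": 0.3,"linear": [-207,-13,24],"turn": [-0.192,-0.085,0.327]},
    {"claw": 0.3,"linear": [-318,-29,105],"turn": [-0.192,-0.085,0.327]},
    {"claw": 0.3,"linear": [-318,-29,105],"turn": [-0.192,-0.085,0.327]},
    {"claw": 0.3,"linear": [-318,-29,105],"turn": [-0.192,-0.085,0.327]},
    {"claw": 0.3,"linear": [-318,-29,105],"turn": [-0.192,-0.085,0.327]},
  ],
)

```text
time_s: 2.02
ee_pos: [0.5074, -0.2011, 0.2223]
eef_rot: [2.621, -0.002, 1.67]
force: [0.4, 0.8, 0.5]
grip_width: 0.0284
```

```bash
python3 - <<'E'
from h import *
o=get_obs();print(o['time_s'],o['ee_pos'],o['eef_rot'],o['joint_vel'].round(3))
im=vision.camera("wrist");cv2.imwrite("pics/w1.png",im)
import json;json.dump({k:o[k].tolist() for k in('ee_pos','eef_rot')},open("w1.json","w"))
c=wristcam(o)
print(proj(c,[[.586,-.192,.089],[.545,-.154,.154],[.543,-.196,.1634]]))
crop(im,140,100,270,200,3,"pics/w1c.png") if 0 else None
rel([.508,-.2,.224],boxR(np.radians(5.8)))
E
```

```text
2.025 [ 0.50744428 -0.20109425  0.22234452] [ 2.62090232e+00 -2.22351228e-03  1.66990661e+00] [ 0.032 -0.071  0.016 -0.013  0.019  0.031]
[[274.23151404 194.43286334]
 [275.08021917 156.54707682]
 [274.23139321 216.57493991]]
linear [0.1, 0.8, -0.1] turn [-0.0016, -0.0005, -0.0017]
```

View pics/w1.png

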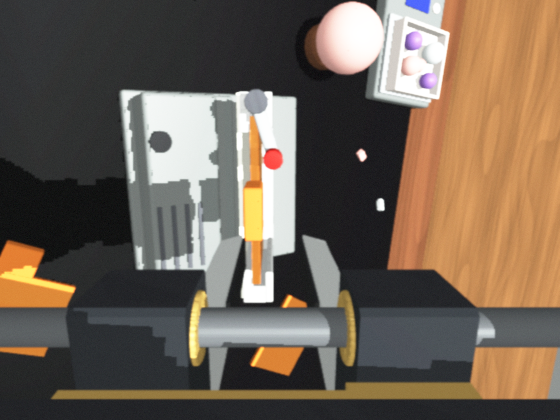

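```bash
python3 - <<'E'
from h import *
im=cv2.imread("pics/w1.png")
crop(im,215,80,100,120,5,"pics/w1a.png");crop(im,215,165,100,140,4,"pics/w1b.png")
E
```

```text
(no output)
```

View pics/w1a.png

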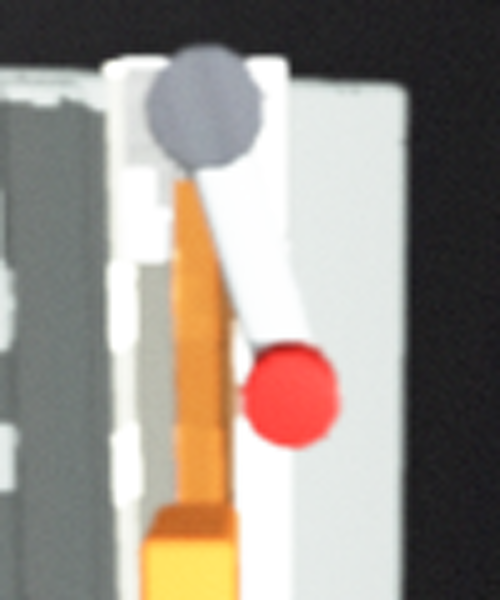

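View pics/w1b.png

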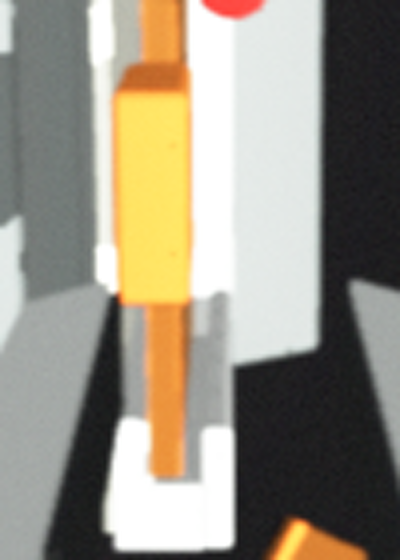

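```bash
cat > fit1.py <<'E'
from h import *
import json
from scipy.optimize import least_squares
o={k:np.array(v) for k,v in json.load(open("w1.json")).items()}
W=wristcam(o);S=cam("scene");T=cam("top")
w4=lambda x,y:(215+(x+.5)/4-.5,165+(y+.5)/4-.5)
w5=lambda x,y:(215+(x+.5)/5-.5,80+(y+.5)/5-.5)
g=lambda x,y:(185+(x+.5)/6-.5,165+(y+.5)/6-.5)
def world(p,L):
    yaw=p[3]; Rz=R.from_euler('z',yaw).as_matrix()
    B=Rz@np.c_[[.866025,0,.5],[0,1,0],[-.5,0,.866025]]
    return p[:3]+(B@(np.atleast_2d(L)/1000).T).T
obsv=[(W,w4(114,92),(-7,20,86)),(W,w4(189,92),(7,20,86)),(W,w4(190,302),(7,-20,86)),(W,w4(121,304),(-7,-20,86)),
(W,w4(150,476),(-3,-70,50)),(W,w4(183,474),(3,-70,50)),
(S,g(350,68),(7,-20,86)),(S,g(330,138),(7,-20,50))]
f=lambda p:np.concatenate([(proj(c,world(p,L))[0]-px) for c,px,L in obsv])
r=least_squares(f,[.586,-.192,.089,.1],loss='soft_l1')
print("pane",r.x.round(4),np.degrees(r.x[3]));print(f(r.x).reshape(-1,2).round(1).tolist())
p=r.x
# pin: top center at (a, y, 90) and hinge top
up=world(p,[0,0,1])[0]-world(p,[0,0,0])[0]
def onplane(c,px,z):
    o_,d=ray(c,px);n=up*1000;q=world(p,[0,0,z])[0];X=o_+d*((q-o_)@n)/(d@n);B=np.array([world(p,e)[0]-p[:3] for e in np.eye(3)])*1000
    return X,(B@(X-p[:3])*1000)
for n,px,z in [("pin",w5(292,395),90),("hinge@61?",w5(205,105),61),("hinge@75",w5(205,105),75),("chan",w5(104,60),50),("chan",w5(288,60),50),("chanlow",w4(118,548),50),("chanlow",w4(232,548),50)]:
    print(n,*[v.round(4) for v in onplane(W,px,z)])
print(tri([W,S,],[w5(292,395),g(430,108)]))
np.save("pane.npy",p)
E
python3 fit1.py
```

```text
pane [ 0.5732 -0.1917  0.0799  0.1014] 5.811738123292884
[[-0.7, -0.7], [0.5, -0.8], [0.7, 0.9], [-1.2, 0.4], [0.8, -0.2], [-0.5, 0.3], [-0.3, -0.0], [-1.4, 0.7]]
pin [ 0.5369 -0.155   0.1652] [14.565  40.132  89.9999]
hinge@61? [ 0.5364 -0.1151  0.1337] [ 1.8557 79.9052 61.    ]
hinge@75 [ 0.5301 -0.1167  0.1461] [ 2.5165 79.0203 74.9999]
chan [ 0.5275 -0.1087  0.1163] [-13.9241  87.2127  50.    ]
chan [ 0.5516 -0.1063  0.1303] [14.0332 87.1212 50.    ]
chanlow [ 0.5478 -0.2817  0.1178] [-10.8793 -87.0226  50.    ]
chanlow [ 0.5691 -0.2796  0.1302] [ 13.8834 -87.055   50.    ]
[ 0.53743465 -0.15532606  0.16477082]
```

```bash
cat >> h.py <<'E'
def pw(L,p=None):
    p=np.load("pane.npy") if p is None else p
    B=R.from_euler('z',p[3]).as_matrix()@np.c_[[.866025,0,.5],[0,1,0],[-.5,0,.866025]]
    return p[:3]+B@(np.array(L)/1000.)
def pR(phi,p=None):  # tool y rotated phi from out to +y
    p=np.load("pane.npy") if p is None else p
    return boxR(p[3])@R.from_euler('z',-phi).as_matrix()
E
python3 - <<'E'
from h import *
rel(pw([-9,39,100]),pR(0)); rel(pw([-9,39,66]),pR(0))
E
```

```text
linear [40.7, -23.4, 57.6] turn [-0.0016, -0.0004, -0.0018]
linear [40.7, -23.3, 91.6] turn [-0.0016, -0.0004, -0.0018]
```

Request:
play_rows(
  moves=[
    {"claw": 0,"linear": [40.7,-23.4,30],"turn": [0,0,0]},
    {"claw": 0,"linear": [40.7,-23.4,57.6],"turn": [0,0,0]},
    {"claw": 0,"linear": [40.7,-23.4,57.6],"turn": [0,0,0]},
    {"claw": 0,"linear": [40.7,-23.4,57.6],"turn": [0,0,0]},
  ],
)

```text
time_s: 2.58
ee_pos: [0.5119, -0.1588, 0.1636]
eef_rot: [2.618, -0.0, 1.671]
force: [0.5, 0.3, 0.4]
grip_width: 0.0005
```

```bash
python3 - <<'E'
from h import *
o=get_obs(); im=vision.camera("wrist");cv2.imwrite("pics/w2.png",im)
crop(im,200,90,200,200,3,"pics/w2a.png")
rel(pw([-9,39,66]),pR(0))
E
```

```text
linear [0.3, -0.9, 35.3] turn [0.0002, 0.0006, -0.0012]
```

View pics/w2a.png

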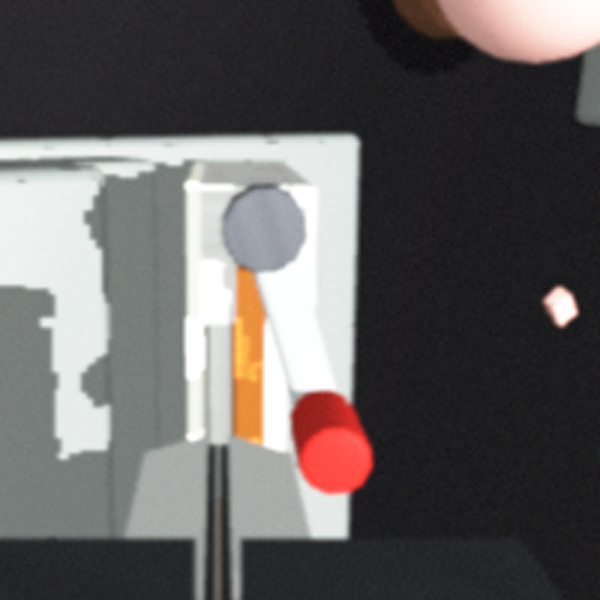

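```bash
python3 - <<'E'
from h import *
rel(pw([-9,39,66]),pR(0))
H=np.array([2.2,79.7]);hd=9
import sys
o=get_obs()
for th,ph in [(.45,.05),(.6,.2),(.75,.37),(.9,.54),(1.05,.71),(1.2,.88),(1.35,1.05),(1.48,1.2),(1.6,1.35),(1.63,1.4)]:
    pin=H+42*np.array([np.sin(th),-np.cos(th)]); n=np.array([np.cos(ph),np.sin(ph)])
    c=pin-(7+hd)*n; print(th,ph,c.round(1),end=' '); rel(pw([*c,66]),pR(ph),o)
E
```

```text
linear [0.3, -0.9, 35.3] turn [0.0002, 0.0006, -0.0012]
0.45 0.05 [ 4.5 41.1] linear [2.4, 12.6, 35.3] turn [0.0002, 0.0007, -0.0512]
0.6 0.2 [10.2 41.9] linear [3.2, 18.3, 35.3] turn [0.0001, 0.0007, -0.2012]
0.75 0.37 [15.9 43.2] linear [4.5, 24.0, 35.3] turn [0.0, 0.0007, -0.3712]
0.9 0.54 [21.4 45.4] linear [6.7, 29.4, 35.3] turn [-0.0, 0.0007, -0.5412]
1.05 0.71 [26.5 48.4] linear [9.7, 34.6, 35.3] turn [-0.0001, 0.0007, -0.7112]
1.2 0.88 [31.2 52.1] linear [13.5, 39.2, 35.3] turn [-0.0001, 0.0007, -0.8812]
1.35 1.05 [35.2 56.6] linear [18.0, 43.3, 35.3] turn [-0.0002, 0.0007, -1.0512]
1.48 1.2 [38.2 61. ] linear [22.4, 46.3, 35.3] turn [-0.0002, 0.0007, -1.2012]
1.6 1.35 [40.7 65.3] linear [26.7, 48.7, 35.3] turn [-0.0003, 0.0007, -1.3512]
1.63 1.4 [41.4 66.4] linear [27.8, 49.4, 35.3] turn [-0.0003, 0.0007, -1.4012]
```

Request:
play_rows(
  moves=[
    {"claw": 0,"linear": [0,-1,35],"turn": [0,0,0]},
    {"claw": 0,"linear": [0,-1,35],"turn": [0,0,0]},
    {"claw": 0,"linear": [2.4,6,35],"turn": [0,0,-0.05]},
    {"claw": 0,"linear": [2.4,12.6,35],"turn": [0,0,-0.05]},
    {"claw": 0,"linear": [3.2,18.3,35],"turn": [0,0,-0.2]},
    {"claw": 0,"linear": [4.5,24,35],"turn": [0,0,-0.37]},
    {"claw": 0,"linear": [6.7,29.4,35],"turn": [0,0,-0.54]},
    {"claw": 0,"linear": [9.7,34.6,35],"turn": [0,0,-0.71]},
  ],
)

```text
time_s: 3.62
ee_pos: [0.5584, -0.1447, 0.1516]
eef_rot: [2.731, 0.335, 2.316]
force: [-2.4, -0.5, -2.0]
grip_width: 0.0004
```

```bash
python3 - <<'E'
from h import *
o=get_obs(); im=vision.camera("wrist");cv2.imwrite("pics/w3.png",im)
H=np.array([2.2,79.7]);hd=9
for th,ph in [(1.05,.71),(1.2,.88),(1.35,1.05),(1.48,1.2),(1.6,1.35),(1.63,1.4)]:
    pin=H+42*np.array([np.sin(th),-np.cos(th)]); n=np.array([np.cos(ph),np.sin(ph)])
    c=pin-(7+hd)*n; print(th,ph,c.round(1),end=' '); rel(pw([*c,66]),pR(ph),o)
E
```

```text
1.05 0.71 [26.5 48.4] linear [0.6, -0.5, 1.0] turn [-0.0003, 0.0011, 0.0046]
1.2 0.88 [31.2 52.1] linear [0.4, 5.5, 1.0] turn [-0.0004, 0.0011, -0.1654]
1.35 1.05 [35.2 56.6] linear [1.1, 11.5, 1.0] turn [-0.0005, 0.0011, -0.3354]
1.48 1.2 [38.2 61. ] linear [2.4, 16.6, 1.0] turn [-0.0006, 0.0011, -0.4854]
1.6 1.35 [40.7 65.3] linear [4.1, 21.3, 1.0] turn [-0.0007, 0.001, -0.6354]
1.63 1.4 [41.4 66.4] linear [4.4, 22.6, 1.0] turn [-0.0007, 0.001, -0.6854]
```

View pics/w3.png

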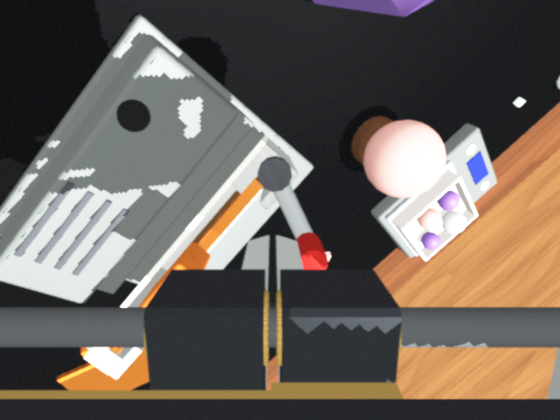

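Tab is turning well; pin at about (315,250), ahead of the finger. Continue.

Request:
play_rows(
  moves=[
    {"claw": 0,"linear": [0.4,5.5,1],"turn": [0,0,-0.165]},
    {"claw": 0,"linear": [1.1,11.5,1],"turn": [0,0,-0.335]},
    {"claw": 0,"linear": [2.4,16.6,1],"turn": [0,0,-0.485]},
    {"claw": 0,"linear": [4.1,21.3,1],"turn": [0,0,-0.635]},
    {"claw": 0,"linear": [4.4,22.6,1],"turn": [0,0,-0.685]},
    {"claw": 0,"linear": [4.4,22.6,1],"turn": [0,0,-0.685]},
  ],
)

```text
time_s: 4.42
ee_pos: [0.5699, -0.1252, 0.1591]
eef_rot: [3.048, 0.518, 3.053]
force: [-0.0, 0.9, 0.7]
grip_width: 0.0004
```

```bash
python3 - <<'E'
from h import *
o=get_obs(); im=vision.camera("wrist");cv2.imwrite("pics/w4.png",im)
W=wristcam(o);print(proj(W,[pw([2.2,79.7,61])]+[pw([*(np.array([2.2,79.7])+42*np.array([np.sin(t),-np.cos(t)])),90]) for t in (1.1,1.2,1.3,1.4,1.5,1.6,1.7)]).round(1).tolist())
E
```

```text
[[284.5, 170.3], [258.6, 264.3], [267.4, 266.5], [276.3, 267.8], [285.3, 268.3], [294.3, 267.9], [303.3, 266.7], [312.1, 264.6]]
```

View pics/w4.png

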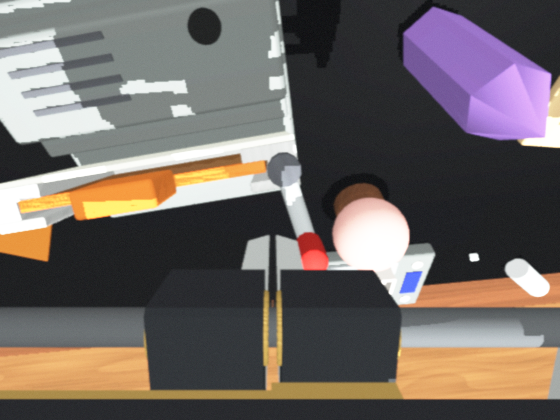

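```bash
python3 - <<'E'
from h import *
rel(pw([0,0,150]),pR(0))
E
```

```text
linear [30.7, -72.7, -83.3] turn [0.0007, 0.003, 1.4053]
```

Request:
play_rows(
  moves=[
    {"claw": 0,"linear": [0,-4,-20],"turn": [0,0,0]},
    {"claw": 0,"linear": [0,-6,-60],"turn": [0,0,0]},
    {"claw": 0.5,"linear": [10,-30,-83],"turn": [0,0,0.3]},
    {"claw": 0.5,"linear": [31,-73,-83],"turn": [0,0,1.405]},
    {"claw": 0.5,"linear": [31,-73,-83],"turn": [0,0,1.405]},
    {"claw": 0.5,"linear": [31,-73,-83],"turn": [0,0,1.405]},
    {"claw": 0.5,"linear": [31,-73,-83],"turn": [0,0,1.405]},
    {"claw": 0.5,"linear": [31,-73,-83],"turn": [0,0,1.405]},
  ],
)

```text
time_s: 5.48
ee_pos: [0.4985, -0.1997, 0.2098]
eef_rot: [2.632, 0.137, 1.907]
force: [-0.6, -0.3, 0.1]
grip_width: 0.0468
```

```bash
python3 - <<'E'
from h import *
rel(pw([0,0,150]),pR(0))
E
```

```text
linear [0.4, 0.2, 0.0] turn [0.0025, 0.0024, 0.2715]
```

Request:
play_rows(
  moves=[
    {"claw": 0.5,"linear": [0.4,0,0],"turn": [0.002,0.002,0.271]},
    {"claw": 0.5,"linear": [0.4,0,0],"turn": [0.002,0.002,0.271]},
    {"claw": 0.5,"linear": [0.4,0,0],"turn": [0.002,0.002,0.271]},
    {"claw": 0.5,"linear": [0.4,0,0],"turn": [0.002,0.002,0.271]},
  ],
)

```text
time_s: 5.98
ee_pos: [0.4985, -0.1994, 0.21]
eef_rot: [2.617, 0.001, 1.673]
force: [-0.8, 0.0, -0.2]
grip_width: 0.0471
```

```bash
python3 - <<'E'
from h import *
o=get_obs(); im=vision.camera("wrist");cv2.imwrite("pics/w5.png",im)
W=wristcam(o);print(proj(W,[pw([x,y,86]) for x in(-7,7) for y in (20,-20)]).round(1).tolist())
print(proj(W,[pw([*(np.array([2.2,79.7])+42*np.array([np.sin(t),-np.cos(t)])),90]) for t in (1.3,1.4,1.5,1.6,1.7)]).round(1).tolist())
rel(pw([0,0,57]),pR(0))
E
```

```text
[[261.5, 192.0], [261.8, 247.2], [281.8, 192.0], [281.4, 247.2]]
[[337.7, 119.6], [339.4, 113.1], [340.5, 106.4], [340.9, 99.5], [340.7, 92.7]]
linear [0.1, 0.0, 93.2] turn [0.0008, 0.0006, 0.0015]
```

View pics/w5.png

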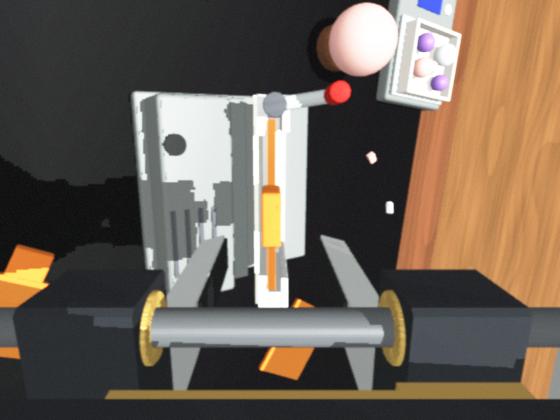

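Request:
play_rows(
  force=20,
  moves=[
    {"claw": 0.5,"linear": [0,0,50],"turn": [0,0,0]},
    {"claw": 0.5,"linear": [0,0,85],"turn": [0,0,0]},
    {"claw": 0.5,"linear": [0,0,93],"turn": [0,0,0]},
    {"claw": 0.5,"linear": [0,0,93],"turn": [0,0,0]},
    {"claw": 0,"linear": [0,0,93],"turn": [0,0,0]},
    {"claw": 0,"linear": [0,0,93],"turn": [0,0,0]},
    {"claw": 0,"linear": [0,0,93],"turn": [0,0,0]},
  ],
)

```text
time_s: 6.9
ee_pos: [0.5448, -0.1949, 0.1301]
eef_rot: [2.616, 0.002, 1.673]
force: [-1.0, -0.3, -0.3]
grip_width: 0.0202
```

```bash
python3 - <<'E'
from h import *
o=get_obs(); print(o['force'],o['moment'],o['grip_width']); im=vision.camera("wrist");cv2.imwrite("pics/w6.png",im)
rel(pw([0,0,57]),pR(0))
E
```

```text
[-0.95983967 -0.30426694 -0.3125848 ] [-0.06731858  0.3325974   0.02916991] 0.020189700472530426
linear [0.2, -0.2, 0.6] turn [0.0013, 0.001, 0.0017]
```

View pics/w6.png

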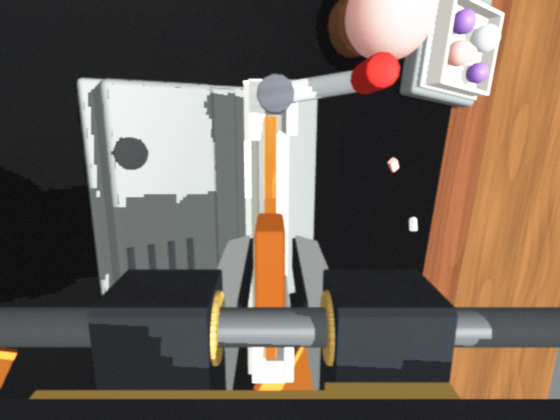

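Request:
play_rows(
  force=25,
  moves=[
    {"claw": 0,"linear": [0,0,0],"turn": [0,0,0]},
    {"claw": 0,"linear": [0,0,0],"turn": [0,0,0]},
    {"claw": 0,"linear": [0,0,0],"turn": [0,0,0]},
    {"claw": 0,"linear": [0,0,-8],"turn": [0,0,0]},
    {"claw": 0,"linear": [0,0,-16],"turn": [0,0,0]},
  ],
)

```text
time_s: 7.58
ee_pos: [0.5365, -0.1956, 0.1442]
eef_rot: [2.617, 0.002, 1.673]
force: [0.4, 0.1, -2.4]
grip_width: 0.0138
```

Request:
play_rows(
  moves=[
    {"claw": 0,"linear": [0,0,-20],"turn": [0,0,0]},
    {"claw": 0,"linear": [0,0,-40],"turn": [0,0,0]},
    {"claw": 0,"linear": [0,0,-60],"turn": [0,0,0]},
    {"claw": 0,"linear": [0,0,-80],"turn": [0,0,0]},
    {"claw": 0,"linear": [0,0,-100],"turn": [0,0,0]},
    {"claw": 0,"linear": [0,0,-120],"turn": [0,0,0]},
    {"claw": 0,"linear": [0,0,-120],"turn": [0,0,0]},
  ],
)

```text
time_s: 8.45
ee_pos: [0.4766, -0.202, 0.2496]
eef_rot: [2.615, 0.004, 1.672]
force: [0.1, -0.7, -2.2]
grip_width: 0.0138
```

```bash
python3 - <<'E'
from h import *
o=get_obs(); print(o['force'],o['moment'],o['grip_width'],o['qpos']); im=vision.camera("scene");cv2.imwrite("pics/s2.png",im)
cv2.imwrite("pics/w7.png",vision.camera("wrist")); cv2.imwrite("pics/t2.png",vision.camera("top"))
E
```

```text
[ 0.08627651 -0.69525866 -2.17724929] [-0.15663854  0.54708085 -0.02420427] 0.013820196840455393 [-0.65326296 -0.04206507  1.88926346  0.43784352  0.93926651 -0.95353135]
```

View pics/s2.png

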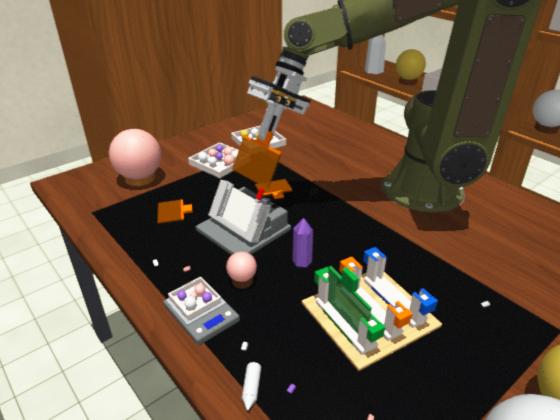

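View pics/w7.png

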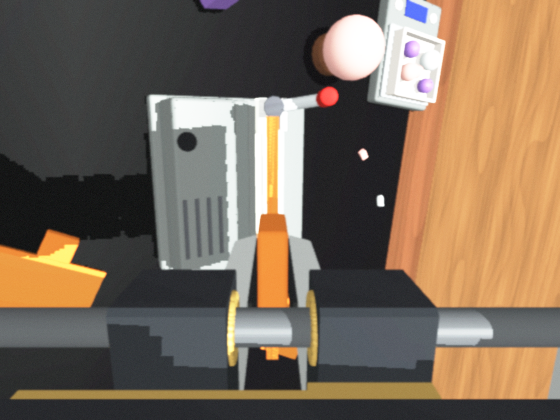

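```bash
python3 - <<'E'
from h import *
T=cam("top");S=cam("scene")
r=lambda x,y:(120+(x+.5)/5-.5,155+(y+.5)/5-.5)
s=lambda x,y:(295+(x+.5)/5-.5,235+(y+.5)/5-.5)
X=lambda a,b:np.round(tri([T,S],[r(*a),s(*b)]),4)
for n,a,b in [("or+y out +x",(88,208),(520,412)),("or+y out -x",(75,270),(585,388)),("bl+y out+x",(62,333),(652,350)),("bl+y out-x",(48,395),(714,326)),
 ("gr+y out+x",(115,90),(382,480)),("gr+y -x",(103,148),(448,455)),
 ("bl-y out -x",(412,455),(400,62)),("bl-y out+x",(418,398),(347,92)),("or-y out-x",(435,337),(283,110)),("or-y out+x",(445,283),(226,135)),("gr-y +x",(467,160),(98,185)),("gr-y -x",(458,213),(160,160))]:
    P=X(a,b);print(n,P,[ (proj(c,P)[0]-q).round(1).tolist() for c,q in((T,r(*a)),(S,s(*b)))])
rel([.42,.1,.33],boxR(0))
E
```

```text
or+y out +x [0.5629 0.3429 0.0985] [[0.1, -0.1], [0.2, 0.0]]
or+y out -x [0.5286 0.3496 0.094 ] [[0.2, -0.2], [0.3, 0.0]]
bl+y out+x [0.4927 0.3548 0.0959] [[0.1, -0.0], [0.1, 0.0]]
bl+y out-x [0.4583 0.3617 0.0926] [[0.1, -0.1], [0.2, 0.0]]
gr+y out+x [0.6304 0.3309 0.0979] [[0.2, -0.2], [0.4, 0.0]]
gr+y -x [0.598  0.3372 0.0939] [[0.2, -0.2], [0.5, 0.0]]
bl-y out -x [0.4272 0.1595 0.0903] [[-0.5, 0.5], [-0.8, -0.0]]
bl-y out+x [0.4597 0.157  0.0875] [[-0.3, 0.2], [-0.4, 0.0]]
or-y out-x [0.494  0.1482 0.0895] [[-0.2, 0.2], [-0.3, -0.0]]
or-y out+x [0.5252 0.1432 0.0881] [[0.0, -0.0], [0.1, 0.0]]
gr-y +x [0.5952 0.1324 0.0906] [[0.2, -0.2], [0.3, -0.0]]
gr-y -x [0.5638 0.1375 0.0911] [[-0.2, 0.2], [-0.4, -0.0]]
linear [305.6, 19.4, -84.6] turn [0.0008, -0.0502, 0.0892]
```

```bash
cat >> h.py <<'E'
def upR(yaw,tilt=0):
    return R.from_euler('z',yaw).as_matrix()@np.c_[[0,1,0],[1,0,0],[0,0,-1.]]
YAW=np.radians(-9.72)
E
python3 - <<'E'
from h import *
o=get_obs();R0=R.from_euler('xyz',o['eef_rot']).as_matrix()
rel([.45,-.2,.36],R0); rel([.46,-.05,.37],upR(-.05)); rel([.50,.12,.37],upR(YAW)); rel([.528,.2462,.30],upR(YAW))
E
```

```text
linear [4.0, 33.5, -110.6] turn [0.0, 0.0, 0.0]
linear [152.2, 60.5, -106.8] turn [0.5234, -0.0388, 0.1491]
linear [317.2, 110.1, -78.3] turn [0.5212, -0.0701, 0.266]
linear [440.0, 110.4, 2.5] turn [0.5212, -0.0701, 0.266]
```

Request:
play_rows(
  moves=[
    {"claw": 0,"linear": [2,15,-50],"turn": [0,0,0]},
    {"claw": 0,"linear": [4,33,-100],"turn": [0.05,0,0.02]},
    {"claw": 0,"linear": [30,40,-110],"turn": [0.15,-0.01,0.04]},
    {"claw": 0,"linear": [70,48,-110],"turn": [0.28,-0.02,0.08]},
    {"claw": 0,"linear": [110,55,-108],"turn": [0.4,-0.03,0.12]},
    {"claw": 0,"linear": [152,60,-107],"turn": [0.5,-0.04,0.15]},
    {"claw": 0,"linear": [195,73,-100],"turn": [0.521,-0.05,0.2]},
    {"claw": 0,"linear": [240,87,-93],"turn": [0.521,-0.06,0.24]},
  ],
)

```text
time_s: 9.6
ee_pos: [0.4813, 0.0422, 0.3701]
eef_rot: [-3.14, -0.003, 1.428]
force: [1.6, -0.3, -2.2]
grip_width: 0.0139
```

```bash
python3 - <<'E'
from h import *
print(get_obs()['grip_width'])
rel([.50,.12,.35],upR(YAW)); rel([.528,.2462,.29],upR(YAW))
E
```

```text
0.013948233595106403
linear [79.6, 7.4, 20.3] turn [-0.0015, -0.003, 0.0265]
linear [208.3, 17.2, 80.7] turn [-0.0015, -0.003, 0.0265]
```

Request:
play_rows(
  moves=[
    {"claw": 0,"linear": [40,4,0],"turn": [0,-0.003,0.0265]},
    {"claw": 0,"linear": [80,7,10],"turn": [0,-0.003,0.0265]},
    {"claw": 0,"linear": [125,10,25],"turn": [0,-0.003,0.0265]},
    {"claw": 0,"linear": [170,14,50],"turn": [0,-0.003,0.0265]},
    {"claw": 0,"linear": [208.3,17.2,80],"turn": [-0.0015,-0.003,0.0265]},
    {"claw": 0,"linear": [208.3,17.2,80],"turn": [-0.0015,-0.003,0.0265]},
    {"claw": 0,"linear": [208.3,17.2,80],"turn": [-0.0015,-0.003,0.0265]},
    {"claw": 0,"linear": [208.3,17.2,80],"turn": [-0.0015,-0.003,0.0265]},
  ],
)

```text
time_s: 10.6
ee_pos: [0.5282, 0.2456, 0.2915]
eef_rot: [3.14, -0.001, 1.4]
force: [0.3, 0.4, -1.7]
grip_width: 0.0138
```

```bash
python3 - <<'E'
from h import *
import json
o=get_obs(); im=vision.camera("wrist");cv2.imwrite("pics/w8.png",im)
json.dump({k:o[k].tolist() for k in('ee_pos','eef_rot')},open("w8.json","w"))
cv2.imwrite("pics/s3.png",vision.camera("scene"))
rel([.528,.2462,.29],upR(YAW))
E
```

```text
linear [0.5, -0.3, 1.5] turn [0.0011, -0.0006, -0.0009]
```

View pics/w8.png

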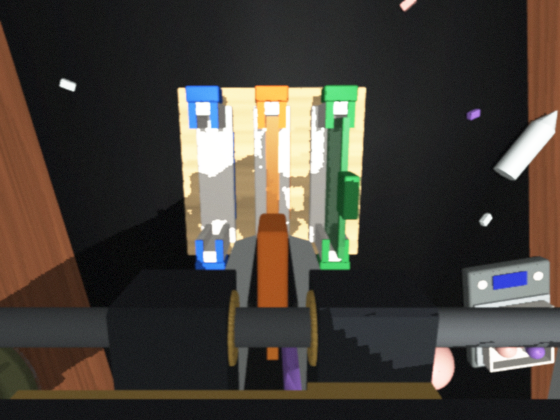

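View pics/s3.png

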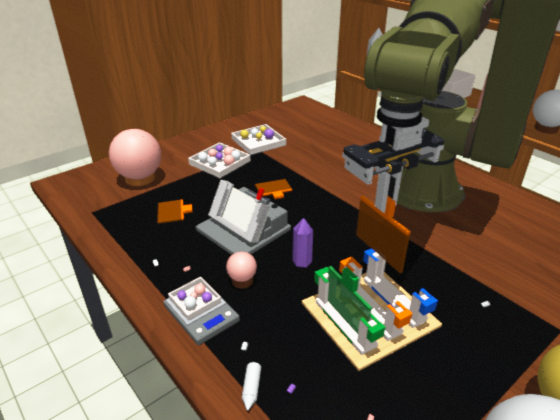

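```bash
python3 - <<'E'
from h import *
import json
o={k:np.array(v) for k,v in json.load(open("w8.json")).items()}
im=cv2.imread("pics/w8.png"); crop(im,175,75,200,145,4,"pics/w8a.png")
W=wristcam(o); c=np.array([.528,.2462,.024]);Rz=R.from_euler('z',YAW).as_matrix()
for x in(-70,0,70):
  P=[c+Rz@(np.array(q)/1000) for q in [(x,102,68),(x-7,74,68),(x+7,74,68),(x,-102,68)]]
  print(x,((proj(W,P)-[175,75])*4).round().tolist())
Rm=R.from_euler('xyz',o['eef_rot']).as_matrix()
Q=[o['ee_pos']+Rm@(np.array(q)/1000) for q in [(70,-3,8),(70,3,8),(70,-3,107),(70,3,107),(20,-7,-29),(20,7,-29)]]
print("pane",((proj(W,Q)-[175,75])*4).round().tolist())
E
```

```text
-70 [[108.0, 46.0], [85.0, 161.0], [140.0, 161.0], [140.0, 804.0]]
0 [[387.0, 46.0], [360.0, 161.0], [415.0, 161.0], [387.0, 804.0]]
70 [[666.0, 46.0], [634.0, 161.0], [689.0, 161.0], [635.0, 804.0]]
pane [[366.0, 160.0], [414.0, 160.0], [374.0, 173.0], [405.0, 173.0], [325.0, 624.0], [454.0, 624.0]]
```

View pics/w8a.png

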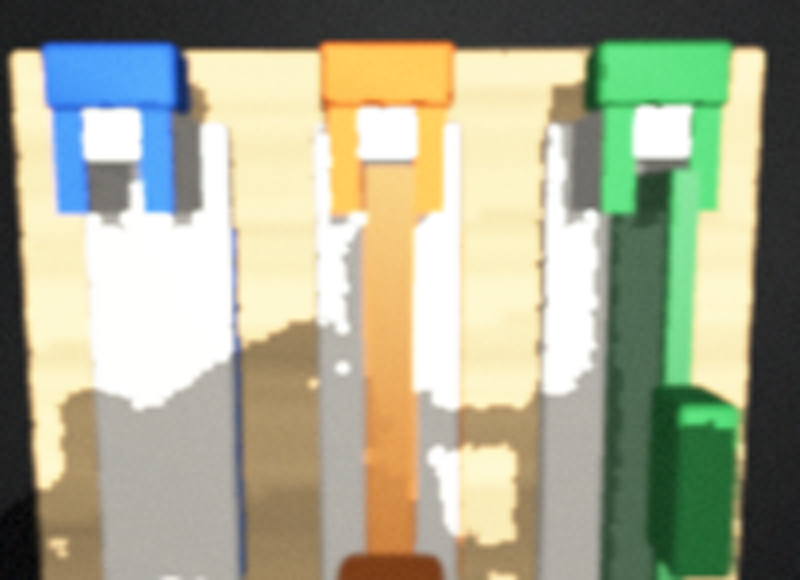

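Request:
play_rows(
  moves=[
    {"claw": 0,"linear": [0.5,-0.2,30],"turn": [0.001,0,0]},
    {"claw": 0,"linear": [0.5,-0.2,60],"turn": [0.001,0,0]},
    {"claw": 0,"linear": [0.5,-0.2,80],"turn": [0.001,0,0]},
    {"claw": 0,"linear": [0.5,-0.2,95],"turn": [0.001,0,0]},
    {"claw": 0,"linear": [0.5,-0.2,110],"turn": [0.001,0,0]},
    {"claw": 0,"linear": [0.5,-0.2,125],"turn": [0.001,0,0]},
    {"claw": 0,"linear": [0.5,-0.2,140],"turn": [0.001,0,0]},
    {"claw": 0,"linear": [0.5,-0.2,150],"turn": [0.001,0,0]},
  ],
)

```text
time_s: 11.7
ee_pos: [0.5281, 0.2462, 0.1404]
eef_rot: [-3.141, -0.0, 1.4]
force: [-0.3, 0.9, -2.2]
grip_width: 0.0138
```

```bash
python3 - <<'E'
from h import *
o=get_obs(); print(o['force'],o['moment'],o['grip_width']);im=vision.camera("wrist");cv2.imwrite("pics/w9.png",im)
im=vision.camera("scene");crop(im,275,180,190,180,4,"pics/s4.png")
E
```

```text
[-0.34567739  0.92947133 -2.16637017] [-0.06754857  0.09033969 -0.02336153] 0.013799114068355637
```

View pics/s4.png

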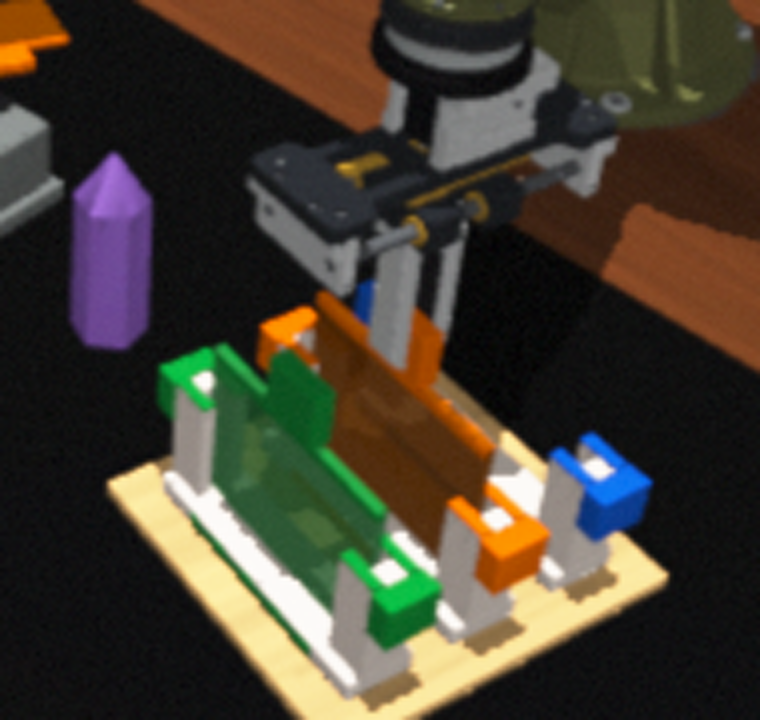

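View pics/w9.png

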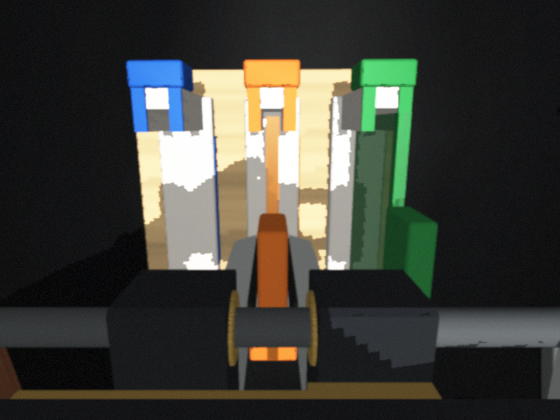

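Pane is inside both end guides (edge at (272,115), between the orange label prongs). Lower in small steps until the force shows contact.

Request:
play_rows(
  moves=[
    {"claw": 0,"linear": [0,0,3],"turn": [0,0,0]},
    {"claw": 0,"linear": [0,0,5],"turn": [0,0,0]},
    {"claw": 0,"linear": [0,0,7],"turn": [0,0,0]},
    {"claw": 0,"linear": [0,0,7],"turn": [0,0,0]},
  ],
)

```text
time_s: 12.3
ee_pos: [0.5278, 0.2461, 0.1332]
eef_rot: [-3.14, 0.0, 1.4]
force: [0.4, 0.1, -2.7]
grip_width: 0.014
```

Request:
play_rows(
  moves=[
    {"claw": 0,"linear": [0,0,1.5],"turn": [0,0,0]},
    {"claw": 0,"linear": [0,0,2.5],"turn": [0,0,0]},
    {"claw": 0,"linear": [0,0,2.5],"turn": [0,0,0]},
  ],
)

```text
time_s: 12.68
ee_pos: [0.5285, 0.2461, 0.1329]
eef_rot: [3.141, -0.001, 1.4]
force: [-4.7, -2.8, 14.7]
grip_width: 0.0141
```

Request:
play_rows(
  moves=[
    {"claw": 0,"linear": [0,0,-0.3],"turn": [0,0,0]},
    {"claw": 0,"linear": [0,0,-0.3],"turn": [0,0,0]},
  ],
)

```text
time_s: 12.92
ee_pos: [0.5285, 0.2461, 0.1333]
eef_rot: [3.141, -0.001, 1.4]
force: [0.2, -0.8, -2.0]
grip_width: 0.0135
```

```bash
python3 - <<'E'
from h import *
o=get_obs(); print(o['force'],o['ee_pos'])
im=vision.camera("scene");crop(im,275,210,180,150,4.4,"pics/s5.png")
S=cam("scene");c=np.array([.528,.2462,.024]);Rz=R.from_euler('z',YAW).as_matrix()
P=[c+Rz@(np.array(q)/1000) for q in [(3,70,0),(3,70,100),(3,-70,100),(3,20,100),(3,20,136),(7,20,136)]]
print(((proj(S,P)-[275,210])*4.4).round().tolist())
E
```

```text
[ 0.23845065 -0.8440351  -2.03817148] [0.52848134 0.24614443 0.13327716]
[[503.0, 522.0], [532.0, 375.0], [346.0, 202.0], [461.0, 309.0], [470.0, 253.0], [464.0, 256.0]]
```

View pics/s5.png

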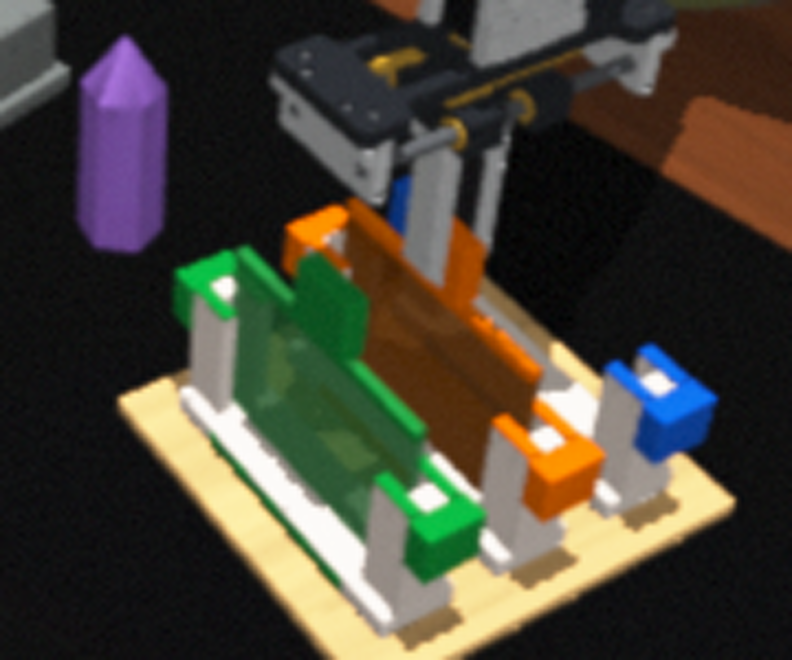

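Request:
play_rows(
  force=10,
  moves=[
    {"claw": 0,"linear": [0,0,0.7],"turn": [0,0,0]},
    {"claw": 0,"linear": [0,0,0.7],"turn": [0,0,0]},
    {"claw": 0.17,"linear": [0,0,0.5],"turn": [0,0,0]},
    {"claw": 0.2,"linear": [0,0,0.5],"turn": [0,0,0]},
    {"claw": 0.3,"linear": [0,0,0.5],"turn": [0,0,0]},
    {"claw": 0.36,"linear": [0,0,0],"turn": [0,0,0]},
    {"claw": 0.36,"linear": [0,0,0],"turn": [0,0,0]},
  ],
)

```text
time_s: 13.85
ee_pos: [0.5284, 0.2461, 0.1331]
eef_rot: [3.141, -0.001, 1.4]
force: [0.1, 1.0, 0.4]
grip_width: 0.0335
```

```bash
python3 - <<'E'
from h import *
o=get_obs(); print(o['force'],o['ee_pos'],o['grip_width'])
im=vision.camera("wrist");cv2.imwrite("pics/w10.png",im)
E
```

```text
[0.06349023 1.03592551 0.39755835] [0.5284192  0.24609775 0.13308859] 0.033499423179366244
```

View pics/w10.png

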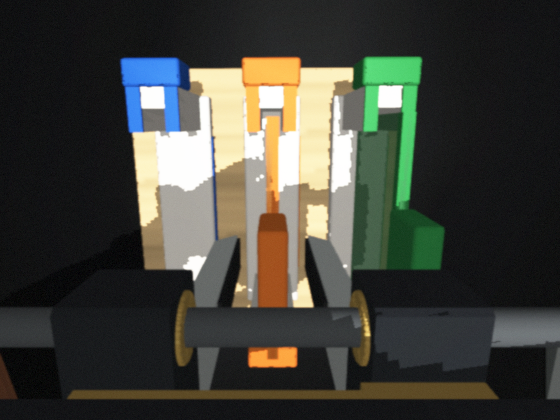

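Jaws are clear of the block on both sides (block 258–288, fingers ≈230 and ≈315). Retreat straight up, then check.

Request:
play_rows(
  moves=[
    {"claw": 0.36,"linear": [0,0,-15],"turn": [0,0,0]},
    {"claw": 0.36,"linear": [0,0,-40],"turn": [0,0,0]},
    {"claw": 0.36,"linear": [0,0,-80],"turn": [0,0,0]},
    {"claw": 0.36,"linear": [0,0,-130],"turn": [0,0,0]},
    {"claw": 0.36,"linear": [0,0,-170],"turn": [0,0,0]},
    {"claw": 0.36,"linear": [0,-120,-190],"turn": [0,0,0]},
    {"claw": 0.36,"linear": [0,-150,-190],"turn": [0,0,0]},
    {"claw": 0.36,"linear": [0,-150,-190],"turn": [0,0,0]},
  ],
)

```text
time_s: 14.9
ee_pos: [0.3781, 0.2717, 0.325]
eef_rot: [3.139, -0.003, 1.401]
force: [-0.5, -0.1, 1.0]
grip_width: 0.0339
```

```bash
python3 - <<'E'
from h import *
im=vision.camera("scene");cv2.imwrite("pics/s6.png",im);crop(im,275,210,180,150,4.4,"pics/s6c.png")
t=vision.camera("top");cv2.imwrite("pics/t3.png",t);cv2.imwrite("pics/w11.png",vision.camera("wrist"))
T=cam("top");S=cam("scene");c=np.array([.528,.2462,.0245]);Rz=R.from_euler('z',YAW).as_matrix()
P=[c+Rz@(np.array(q)/1000) for q in [(3,70,100),(3,-70,100),(7,20,136),(7,-20,136)]]
print(((proj(S,P)-[275,210])*4.4).round().tolist())
E
```

```text
[[532.0, 374.0], [346.0, 201.0], [464.0, 255.0], [410.0, 206.0]]
```

View pics/s6c.png

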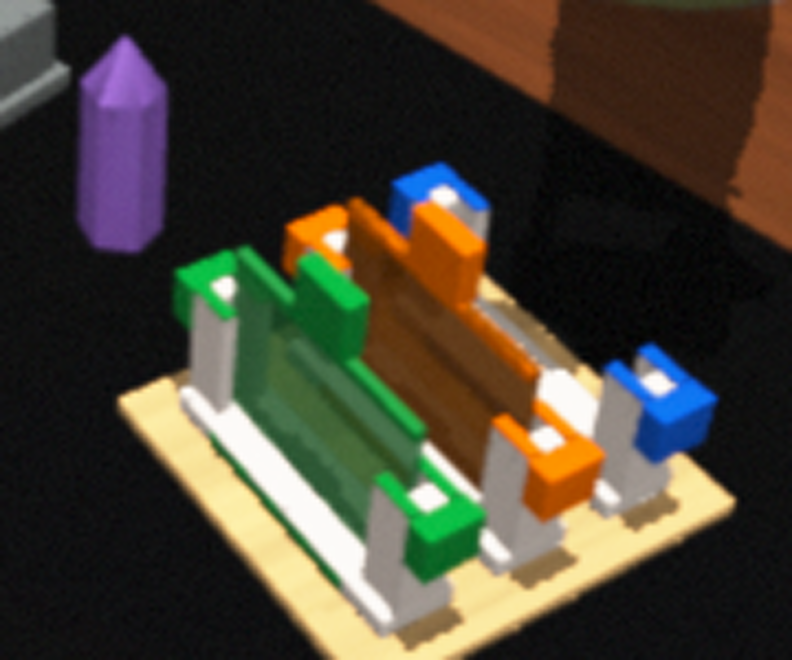

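View pics/s6.png

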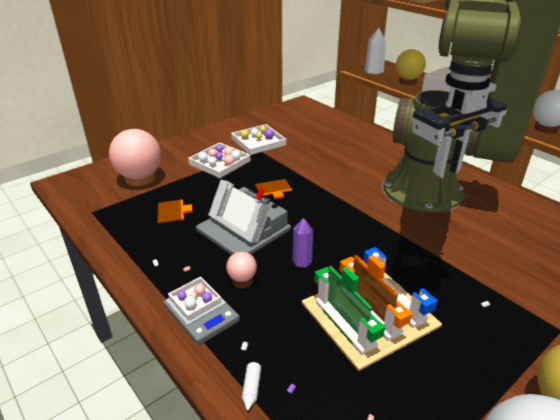

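View pics/t3.png

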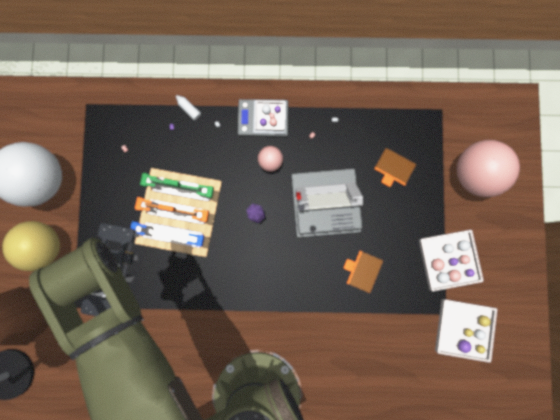

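View pics/w11.png

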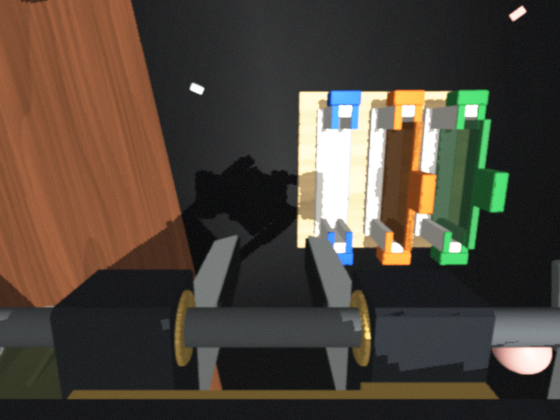

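```bash
python3 -c "
from station import hand_in; print(hand_in())"
```

```text
the job is handed in; nothing more can be done
None
```

The job is done and handed in at about 15 s of the 59 s allowed, in the order you asked.

1. **Tab:** I pushed it aside with the closed fingers. It stands at about 1.7 rad, judged from the wrist picture, and later views show it still turned aside.
2. **Lifting the pane:** I gripped it by its block and slid it up the frame until it was clear. The force reading showed its weight, about 2 N.
3. **Putting it away:** I lowered it into the orange-labelled middle stand. The force rose to +14.7 N when it touched down, about 1–2 mm higher than my estimate of the floor. I let go slowly and backed straight up.

**Last checks:** In the scene view the upper edge of the pane lies within about 2 pixels, in the full picture, of where a fully seated pane should be. It stands upright and level with the green pane. The tower, ball and green pane look unmoved. The gripper is clear of everything, and none of my checks failed.

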